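# Pack the food containers down into the slim tiffin with the wooden masher

## Robot

A 6-joint arm with a two-finger parallel gripper is mounted at the origin on the work surface. World frame = base frame: x ahead of the robot, y to its left, z up, the work surface at z = 0. Lengths are in m, angles in degrees, forces in N, time in s.
With the tool pointing down it reaches from about 0.35 to 0.725 m from the base axis. Payload 6 kg.
Tool frame: the origin (TCP) lies at the very end of the fingers, on their centre line; the grasp point (between the pads) lies 19 mm behind it (bot.pinch_z is the distance from the TCP to the grasp point, in m); z points along the fingers, y is the direction in which the jaws open and shut (so a half turn about z gives the same grasp; the last joint's range is limited). The gripper opens to 85 mm and grips with 20 to 120 N. Pads are 22 mm wide; open, the fingers measure 114 mm over their backs; the gripper's body (76 mm by 85 mm) begins 54 mm behind the grasp point. The pads swing forward as they close: fully open they stand 13 mm farther back than shut.
Start: joints at [93.547, 2.303, 4.859, 0, -92.561, -19.12], TCP at [0.161, 0.578, 0.231] pointing down, gripper open.
Joint ranges: [-146.85, 146.85], [-73.84, 115.35], [-62.03, 85.46], [-188.31, 113.3], [-161.28, -10.13], [-171.36, 171.36]. Speed limits (degrees/s): [147.25, 147.25, 172.46, 180, 180, 180].

## Interface

Orientations are given as a 3x3 rotation matrix whose columns are the frame's x, y, z axes.
In Python, from cell import bot gives the robot as it stands.
- The arm moves only by the tool carry_out, never from a script. Its argument "targets" is a list of rows, each a list of 5 numbers: the shift along the tool's x, y, z in units of 50 mm (1.0 is 50 mm), then the turn about the tool's z in units of 10 degrees (1.0 is 10 degrees), then the closure in counts, from 0 (fully open) to 255 (shut). A call has exactly 8 rows; each row shifts and turns the commanded pose from where the row before left it, along the tool's axes as they then stand; what a row does not reach is not made up. A row lasts 1/8 s, in which the tool goes at most 62.5 mm and 10.7 degrees, less where a joint would pass 70% of its speed; a pose out of reach is approached as far as the arm can. A call is refused whole if a number of a shift passes 1 or a number of a turn 1, either way. A call with a gripper value outside its range is refused whole. The fingers move at their own pace and stop on an object; "force" is the grip in N (left out, the last holds). Time passes only in rows, so rows that do not move let the fingers close, or fill a call up. It gives the time, the measured TCP pose, the force and the opening at its end, in the units of the state.
- bot.read_state(): the state, without advancing time (a new reading comes with each control period).
- bot.grab_frame(name): name is "scene" or "side" or "wrist"; returns a dict with "pixels" (384x512x3 uint8, red, green, blue), "z_map" (384x512 float32, m along the optical axis (not along the pixel's ray), 0 where there is no reading), "intrinsics" (3x3 intrinsics, pixels), "world_from_camera" (4x4, takes a point from camera to world coordinates). Camera axes: x right, y down, z forward; pixel columns grow to the right and rows downward; lengths in m; the calibration is good to about 2 mm. A picture is of the moment at which its call begins.
- bot.job_done(): hands the job in, once; it reports no verdict.
The state is a dict: "time": time; "joint_positions": joint angles; "joint_velocities": joint speeds; "effort": joint torques, N m; "ee_pos": TCP position; "tcp_rot": TCP orientation; "contact_force": force on the tool from outside, world axes, zero at the start; "torque": the same for the moment, N m; "finger_gap": finger opening in m.
Only numpy, scipy, OpenCV 4.12 (cv2) and the standard library are available. Lean on these libraries where they do the work, as an engineer would, in place of code of your own. Each camera call takes 0.05 s, during which the arm holds its last target.

## Task

The two steel containers have stuck part-way down the slim blue tiffin tube. Take the wooden masher that stands on the tray, push the containers down the tube with its foot (not with the gripper) until both have bottomed out and are pressed firmly against the bottom, then stand the masher upright on the tray again and let go. Do not topple or shove the tiffin, and leave the tumbler, the spoon and the covered bowl where they are.

Things in the scene. Friction and masses are not known exactly. Their poses are not given: they have to be found in the camera images.
- tiffin: Loose blue plastic tube, open at the top, closed at the bottom, standing upright on the table, 0.7 kg. Outer diameter 104 mm (a small catch sticks out 8 mm on its -x side), height 150 mm, bore 72 mm wide, inner floor 10 mm above its underside. Two steel containers sit in the bore one above the other. Origin: centre of the underside; z up along the bore.
- tiffin_rim (a point): Centre of the tiffin's mouth, at rim height, 150 mm above the table.
- lower (a joint): Height in m of the lower steel container above its fully home place on the tiffin's floor: 0 is home, starts at 0.008 to 0.018. Container: 70 mm across, 40 mm tall. Its tight gasket holds it wherever it is; about 5 N from above moves it downward. It cannot be seen: the upper one covers it.
- upper (a joint): Height in m of the upper steel container above its fully home place on top of the lower one: 0 is home, starts at 0.030 to 0.048. Also 70 mm across, 40 mm tall, held by a gasket. About 4 N from above slides it alone until it meets the lower one; then about 10 N (at up to 30 mm/s; 2 to 5 N more at 100 mm/s) moves both, until the lower one stops hard on the floor.
- upper_top (a point): Centre of the flat steel lid of the upper container, where to push. 12 to 30 mm below the rim at the start, 60 mm below the rim (90 mm above the table) when all is home. A firm press against the bottom is 15 to 20 N.
- tray: Shallow white melamine tray that does not move, 200 mm (its x) by 310 mm (its y), rim 16 mm high and 5 mm thick, inner floor 5 mm above the table. Origin: centre of the underside.
- masher: Plain wooden masher, 190 mm tall, 0.16 kg, standing upright on the tray on its flat round foot. Foot 48 mm in diameter and 26 mm thick, tapering up to a round handle 28 mm in diameter from 40 mm to 182 mm above the underside. Origin: centre of the foot's underside; z along the handle, upward.
- tumbler: Loose steel tumbler standing on the tray beside the masher, 72 mm across the rim, 85 mm tall. Origin: centre of the underside. Bystander.
- spoon: Wooden spoon 230 mm long lying on the tray along the side farthest from the robot; its own x runs along the handle towards the bowl of the spoon. Bystander.
- bowl: Glass bowl 146 mm across with a grey silicone lid and knob, 86 mm tall in all, beyond the work. Origin: centre of the underside. Bystander.
Mind the look-alikes: they are no part of the job. Of the things shaped like the masher, the wooden one is meant. Of the things that look like the tiffin, the larger one is meant.

How it is judged (in metres and radians):
On the way, in this order (a step that is already met when the one before it is completed fails the run):
1. the masher, held, presses on the upper container inside the tiffin (contact force between masher and upper above 2 N and horizontal distance between masher and tiffin_rim below 0.03 m), for 0.05 s.
2. both containers have bottomed out and the masher presses them firmly against the bottom (value of joint lower below 0.003 m and value of joint upper below 0.004 m and contact force between masher and upper above 12 N and horizontal distance between masher and tiffin_rim below 0.03 m).
At the end, for the whole second after the job is handed in: The lower container is within 3 mm and the upper within 4 mm of fully home, the tiffin stands upright (within 0.06 rad), and the masher stands released and at rest on its foot on the tray's floor (tilt under 0.12 rad) (value of joint lower below 0.003 m and value of joint upper below 0.004 m and angle between tiffin's own z axis and vertical below 0.06 rad and angle between masher's own z axis and vertical below 0.12 rad and z of masher in the frame of tray between 0.002 and 0.009 m and x of masher in the frame of tray between -0.095 and 0.095 m and y of masher in the frame of tray between -0.15 and 0.15 m and linear speed of each of masher, tiffin below 0.02 m/s); the robot touches nothing.
It fails at once if the gripper's fingers push a container (contact force between the fingers and upper above 1 N or contact force between the fingers and lower above 1 N).
It fails at once if the tiffin is tipped or shoved more than 40 mm (angle between tiffin's own z axis and vertical above 0.35 rad or distance of tiffin from where it was at the start of the episode above 0.04 m).
It fails at once if a bystander is moved more than 30 mm (distance of any of tumbler, spoon, bowl from where it was at the start of the episode above 0.03 m).
It also fails if it takes over 59 s, if anything falls off the work surface, if the arm or the gripper's body presses on something with over 40 N, if the wrist force passes 120 N, or if a joint passes its speed limit or range.

## Working session

There is one attempt and no reset: what is moved stays moved. The work goes in short steps, Python scripts to look and compute and a tool call to move; the robot and the scene stay as the last step left them, time stands still between calls to the robot, and variables do not carry over. Pictures are saved under pics/ and viewed, and the job is handed in when it is done.

Besides the shell and the picture viewer there is one more tool, called after "Call:" by a JSON object that holds its "fn" and its "kwargs". carry_out: Moves the arm, as the interface text tells. Its arguments: {"type":"object","properties":{"targets":{"type":"array"},"force":{"type":"number"}},"required":["targets"]}

```bash
mkdir -p pics; ls; python3 - <<'E'
from cell import bot
import cv2,numpy as np
print(bot.read_state())
for n in ["scene","side","wrist"]:
    f=bot.grab_frame(n); np.savez(f"pics/{n}0.npz",**f)
    cv2.imwrite(f"pics/{n}0.png",f["pixels"][:,:,::-1])
    print(n,f["intrinsics"].round(1).tolist(),f["world_from_camera"].round(3).tolist())
E
```

```text
pics
{'time': 0.0, 'joint_positions': array([ 9.35445010e+01,  2.33855068e+00,  4.80199047e+00, -2.50707077e-02,
       -9.25617173e+01, -1.91210857e+01]), 'joint_velocities': array([-0.04416923, -0.01974184, -0.01567941, -0.02968662, -0.00567361,
       -0.02106079]), 'effort': array([ 6.72422084e-04, -3.68206179e+01,  3.47411799e+01,  6.93228900e+00,
       -5.52698897e-03, -1.74982205e-06]), 'ee_pos': array([0.1609424 , 0.57767192, 0.23028181]), 'tcp_rot': array([[ 9.63277562e-01, -2.68507409e-01, -3.30248498e-04],
       [-2.68507571e-01, -9.63276004e-01, -1.73901329e-03],
       [ 1.48817498e-04,  1.76382670e-03, -9.99998433e-01]]), 'contact_force': array([-0.2180006 , -0.35298929, -0.54748084]), 'torque': array([-0.01782312, -0.05000389, -0.03575108]), 'finger_gap': 0.08539918454626626}
scene [[425.1, 0.0, 250.7], [0.0, 425.1, 187.1], [0.0, 0.0, 1.0]] [[-0.056, 0.584, -0.81, 1.695], [0.998, 0.049, -0.033, 0.097], [0.021, -0.81, -0.586, 0.884], [0.0, 0.0, 0.0, 1.0]]
side [[362.1, 0.0, 256.0], [0.0, 362.1, 187.9], [0.0, 0.0, 1.0]] [[0.92, -0.219, 0.325, 0.299], [-0.392, -0.463, 0.795, -0.772], [-0.024, -0.859, -0.511, 0.653], [0.0, 0.0, 0.0, 1.0]]
wrist [[309.3, 0.0, 258.6], [0.0, 309.3, 191.2], [0.0, 0.0, 1.0]] [[-0.269, -0.924, -0.271, 0.229], [-0.963, 0.258, 0.076, 0.56], [-0.001, 0.282, -0.96, 0.373], [0.0, 0.0, 0.0, 1.0]]
```

View pics/scene0.png

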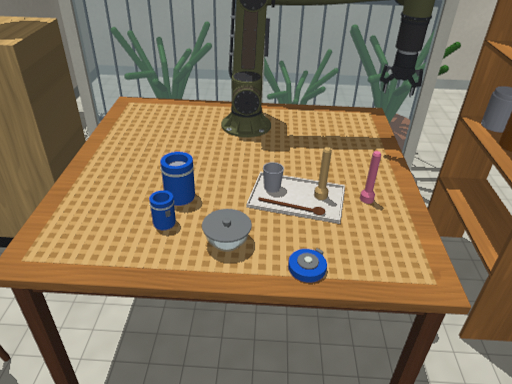

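View pics/side0.png

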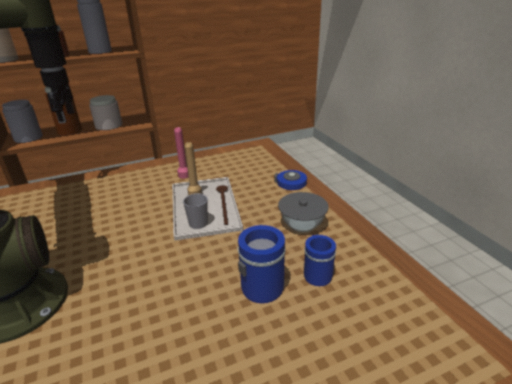

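View pics/wrist0.png

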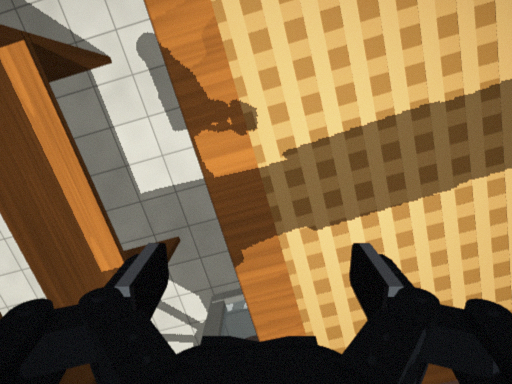

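The scene view shows the large tiffin at about (178,178), the wooden masher at (323,172), the tumbler at (273,178) and the tray under them. The pink masher at (371,178) and the small blue tube at (163,210) are decoys. The side view shows the same objects, with the tiffin at (262,262) and the masher at (192,170).

```bash
cat > h.py <<'E'
import numpy as np,cv2
def pts(f):
    K=f["intrinsics"];T=f["world_from_camera"];z=f["z_map"]
    v,u=np.mgrid[:z.shape[0],:z.shape[1]]
    c=np.stack([(u-K[0,2])/K[0,0]*z,(v-K[1,2])/K[1,1]*z,z],-1)
    w=c@T[:3,:3].T+T[:3,3]; w[z==0]=np.nan
    return w
def circ(xy):
    A=np.c_[2*xy,np.ones(len(xy))];s=np.linalg.lstsq(A,(xy**2).sum(1),rcond=None)[0]
    return s[:2],np.sqrt(s[2]+s[0]**2+s[1]**2)
def circR(xy,R,x0):
    from scipy.optimize import least_squares
    return least_squares(lambda c:np.hypot(*(xy-c).T)-R,x0,loss='soft_l1',f_scale=.002).x
E
python3 - <<'E'
from h import *
for n,bt,bm in [("scene",(150,145,205,210),(310,145,335,202)),("side",(235,222,290,302),(180,140,203,195))]:
    f=np.load(f"pics/{n}0.npz");w=pts(f);hsv=cv2.cvtColor(f["pixels"],cv2.COLOR_RGB2HSV)
    x0,y0,x1,y1=bt; s=np.s_[y0:y1,x0:x1]; W=w[s];H=hsv[s]
    m=(H[...,0]>100)&(H[...,0]<130)&(H[...,1]>120)&(W[...,2]>.02)
    P=W[m]; print(n,"tiffin z max",np.percentile(P[:,2],[50,95,99]),circR(P[(P[:,2]<.10)][:,:2],.052,P[:,:2].mean(0)))
    r=P[(abs(P[:,2]-.15)<.006)]; print(" rim",len(r),circ(r[:,:2]),r.mean(0), (r.min(0)+r.max(0))/2)
    # lid
    c=circR(P[(P[:,2]<.10)][:,:2],.052,P[:,:2].mean(0))
    inn=(np.hypot(W[...,0]-c[0],W[...,1]-c[1])<.025)&(W[...,2]>.08); print(" lid z",np.percentile(W[inn][:,2],[5,25,50,75,95]),inn.sum(),np.median(W[inn],0))
    x0,y0,x1,y1=bm; s=np.s_[y0:y1,x0:x1]; W=w[s];H=hsv[s]
    m=(H[...,0]>8)&(H[...,0]<30)&(W[...,2]>.05)&(W[...,2]<.18)&(W[...,1]>0)&(W[...,0]>.2)
    P=W[m]; print(" masher",len(P),P.mean(0),W[m|(W[...,2]>.05)][:,2].max(),circR(P[:,:2],.014,P[:,:2].mean(0)),H[m].mean(0))
    for lo in (.05,.08,.11,.14):
        q=P[(P[:,2]>=lo)&(P[:,2]<lo+.03)]; print("   ",lo,len(q),circR(q[:,:2],.014,q[:,:2].mean(0)) if len(q) else '')
    # tray white, tumbler
    A=(hsv[...,1]<40)&(hsv[...,2]>170)&(abs(w[...,2]-.008)<.015)&(w[...,0]>.2)&(w[...,0]<.9)&(w[...,1]>-.2)
    Q=w[A][:,:2]; print(" tray",len(Q),cv2.minAreaRect((Q*1000).astype(np.float32)))
f=np.load("pics/scene0.npz");w=pts(f);W=w[160:195,260:287].reshape(-1,3);q=W[(W[:,2]>.03)];print("tumbler",circ(q[:,:2]),np.nanmin(q,0),np.nanmax(q,0))
E
```

```text
scene tiffin z max [0.09997651 0.14859832 0.1500215 ] [ 0.64211855 -0.17639181]
 rim 258 (array([ 0.55041211, -0.1926039 ]), np.float64(0.0443551053237715)) [ 0.55290294 -0.191524    0.14764982] [ 0.55016306 -0.19223768  0.14806903]Traceback (most recent call last):
  File "<stdin>", line 10, in <module>
    return _quantile_unchecked(
        a, q, axis, out, overwrite_input, method, keepdims, weights)
    return _ureduce(a,
                    func=_quantile_ureduce_func,
    ...<5 lines>...
                    overwrite_input=overwrite_input,
                    method=method)
    r = func(a, **kwargs)
    result = _quantile(arr,
                       quantiles=q,
    ...<2 lines>...
                       out=out,
                       weights=wgt)
    slices_having_nans = np.isnan(arr[-1, ...])
                                  ~~~^^^^^^^^^
IndexError: index -1 is out of bounds for axis 0 with size 0
```

```bash
python3 - <<'E'
import cv2
a=cv2.imread("pics/scene0.png")[130:230,140:400];b=cv2.imread("pics/side0.png")[120:310,150:350]
cv2.imwrite("pics/za.png",cv2.resize(a,None,fx=3,fy=3));cv2.imwrite("pics/zb.png",cv2.resize(b,None,fx=3,fy=3))
E
```

```text
(no output)
```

View pics/za.png

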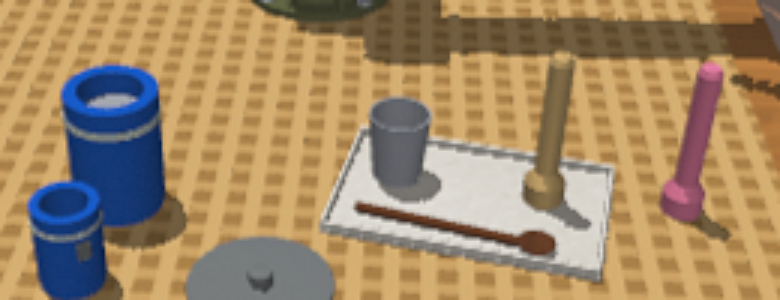

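View pics/zb.png

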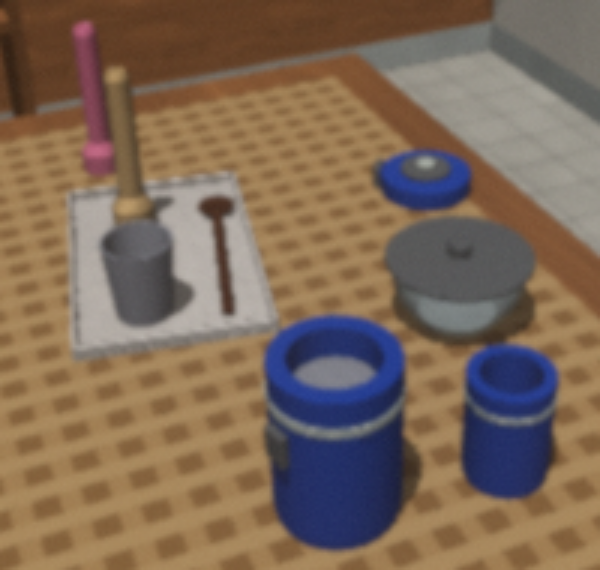

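The zoomed views confirm the layout: the steel lid sits just inside the tiffin mouth, and the tumbler is next to the masher. My tiffin mask also picked up the small blue tube, so I'll restrict the regions and fit again.

```bash
cat >> h.py <<'E'
def cyl(P,R,c0,r):
    c=np.array(c0)
    for _ in range(4):
        q=P[np.hypot(*(P[:,:2]-c).T)<r][:,:2]; c=circR(q,R,c)
    return c,len(q),np.std(np.hypot(*(q-c).T)-R)
E
python3 - <<'E'
from h import *
for n,bm in [("scene",(310,140,340,202)),("side",(180,135,205,200))]:
    f=np.load(f"pics/{n}0.npz");w=pts(f);hsv=cv2.cvtColor(f["pixels"],cv2.COLOR_RGB2HSV)
    b=(hsv[...,0]>100)&(hsv[...,0]<130)&(hsv[...,1]>120)
    P=w[b&(w[...,2]>.02)&(w[...,2]<.155)]
    P=P[np.hypot(P[:,0]-.55,P[:,1]+.193)<.07]
    body=P[P[:,2]<.10]; print(n,"body",cyl(body,.052,(.55,-.193),.065))
    r=P[(abs(P[:,2]-.15)<.005)]; print(" rim",len(r),circ(r[:,:2]),(r.min(0)+r.max(0))/2,np.ptp(r,0),"z",np.median(r[:,2]))
    g=(hsv[...,1]<90)&(np.hypot(w[...,0]-.55,w[...,1]+.193)<.036)&(w[...,2]>.08)
    print(" lid",g.sum(),np.percentile(w[g][:,2],[5,50,95]))
    x0,y0,x1,y1=bm; W=w[y0:y1,x0:x1];H=hsv[y0:y1,x0:x1]
    m=(H[...,0]>8)&(H[...,0]<35)&(W[...,2]>.055)&(W[...,0]>.2)&(W[...,0]<.9)
    M=W[m]; c=np.median(M[:,:2],0); print(" masher",c,M[:,2].max(),len(M))
    for lo,hi in ((.06,.09),(.09,.12),(.12,.15),(.15,.18)):
        q=M[(M[:,2]>lo)&(M[:,2]<hi)]; print("  ",lo,len(q),np.median(q,0),cyl(q,.014,c,.04))
    A=(hsv[...,1]<50)&(hsv[...,2]>140)&(abs(w[...,2]-.008)<.014)&(w[...,0]>.3)&(w[...,0]<.85)&(w[...,1]>-.1)&(w[...,1]<.5)
    Q=w[A][:,:2]; k=cv2.minAreaRect((Q*1000).astype(np.float32)); print(" tray",len(Q),k,cv2.boxPoints(k).tolist())
    t=(hsv[...,1]<60)&(w[...,2]>.03)&(w[...,2]<.09)&(w[...,0]>.35)&(w[...,0]<.7)&(w[...,1]>0)&(w[...,1]<.3)
    T=w[t]; print(" tumb",len(T),circ(T[T[:,2]>.07][:,:2]),T.min(0),T.max(0))
E
```

```text
scene body (array([ 0.54692963, -0.19409231]), 534, np.float64(0.001945919688707321))
 rim 237 (array([ 0.55026614, -0.19290527]), np.float64(0.04431659193101243)) [ 0.55016306 -0.19296038  0.14856842] [0.10235578 0.10019802 0.00710087] z 0.14789037332783972
 lid 49 [0.11971139 0.1217189  0.12437834]
 masher [0.51898162 0.28714166] 0.19506501947437915 323
   0.06 61 [0.51846836 0.28638564 0.07584614] (array([0.50778699, 0.28903199]), 61, np.float64(0.002338107643032145))
   0.09 63 [0.51976558 0.28696821 0.10565214] (array([0.50783591, 0.28964192]), 63, np.float64(0.0018071268650530067))
   0.12 67 [0.51932365 0.28632211 0.1349069 ] (array([0.50780219, 0.28920555]), 67, np.float64(0.001785688699555859))
   0.15 69 [0.51988271 0.28795459 0.16416333] (array([0.50785616, 0.28940076]), 69, np.float64(0.0016272889237951755))
 tray 2112 ((547.9072265625, 196.4862518310547), (335.270751953125, 412.0404968261719), 68.84229278564453) [[295.26904296875, 114.51127624511719], [679.5340576171875, -34.20909118652344], [800.54541015625, 278.46124267578125], [416.2803955078125, 427.18157958984375]]

[... 714 characters left out ...]
), 71, np.float64(0.0017422700905490261))
   0.12 75 [0.50448725 0.27900574 0.13410764] (array([0.50682929, 0.29000969]), 73, np.float64(0.0017467227852249884))
   0.15 76 [0.50512093 0.27804399 0.16439591] (array([0.50671938, 0.28954934]), 75, np.float64(0.0014564359112723046))
 tray 1953 ((514.148681640625, 206.88897705078125), (314.96697998046875, 200.43197631835938), 79.03935241699219) [[385.8177490234375, 71.33283996582031], [582.5934448242188, 33.22377014160156], [642.4796142578125, 342.44512939453125], [445.70391845703125, 380.55419921875]]
 tumb 607 (array([0.5772548 , 0.08247887]), np.float64(0.11746856792294404)) [0.43761734 0.00054653 0.03028486] [0.69966662 0.29017861 0.08997493]
```

```bash
python3 - <<'E'
from h import *
for n in ("scene","side"):
    f=np.load(f"pics/{n}0.npz");w=pts(f);hsv=cv2.cvtColor(f["pixels"],cv2.COLOR_RGB2HSV)
    m=(hsv[...,0]>150)&(hsv[...,0]<178)&(hsv[...,1]>80)&(w[...,2]>.05)&(w[...,2]<.25)&(w[...,0]>.3)&(w[...,0]<.8)
    P=w[m];print(n,"pink",len(P),cyl(P,.014,np.median(P[:,:2],0),.04),P[:,2].max())
    t=(hsv[...,1]<80)&(w[...,2]>.06)&(w[...,2]<.095)&(w[...,0]>.35)&(w[...,0]<.6)&(w[...,1]>.05)&(w[...,1]<.25)
    T=w[t]; print(" tumb",len(T),circ(T[:,:2]),np.median(T,0),T.min(0),T.max(0))
E
```

```text
scene pink 294 (array([0.50822195, 0.44793339]), 294, np.float64(0.002896887277065455)) 0.18953714905631147
 tumb 268 (array([0.47596242, 0.12024088]), np.float64(0.03327357070255817)) [0.4717648  0.12105657 0.07563696] [0.43668719 0.08664691 0.06003628] [0.51387152 0.15543611 0.0904744 ]
side pink 234 (array([0.50768102, 0.44881829]), 234, np.float64(0.0023740976988239604)) 0.19136073280492566
 tumb 411 (array([0.47255214, 0.11961382]), np.float64(0.03330359008272777)) [0.47212165 0.11801195 0.07717488] [0.43747069 0.08314088 0.0600202 ] [0.50717663 0.15802734 0.09347558]
```

Call:
{"fn": "carry_out", "kwargs": {"targets": [[1,0.46,0,0,0],[1,0.46,0,0,0],[1,0.46,0,0,0],[1,0.46,0,0,0],[1,0.46,0,0,0],[1,0.46,0,0,0],[1,0.46,0,0,0],[1,0.46,0,0,0]], "force": 60}}

```text
time: 1.15
ee_pos: [0.498, 0.2919, 0.2311]
tcp_rot: [[0.963, -0.268, -0.0], [-0.268, -0.963, -0.0], [-0.0, 0.0, -1.0]]
contact_force: [0.6, 0.9, 0.8]
finger_gap: 0.0853
```

Call:
{"fn": "carry_out", "kwargs": {"targets": [[0.2,0,0,0,0],[0,0,0,0,0],[0,0,0,0,0],[0,0,0,0,0],[0,0,0,0,0],[0,0,0,0,0],[0,0,0,0,0],[0,0,0,0,0]]}}

```text
time: 2.15
ee_pos: [0.5066, 0.2907, 0.2313]
tcp_rot: [[0.963, -0.268, -0.0], [-0.268, -0.963, -0.0], [0.0, 0.0, -1.0]]
contact_force: [-0.0, 1.1, 0.2]
finger_gap: 0.0852
```

```bash
python3 - <<'E'
from cell import bot
from h import *
f=bot.grab_frame("wrist");cv2.imwrite("pics/w1.png",f["pixels"][:,:,::-1]);s=bot.read_state()
R=s["tcp_rot"];p=s["ee_pos"];print(s["time"],p,R.round(4).tolist(),s["joint_positions"].round(1),s["contact_force"])
print("to masher, units",R.T@(np.array([.5073,.2895,.134])-p)/.05)
E
```

```text
2.2 [0.5066246  0.2906223  0.23131078] [[0.9633, -0.2685, 0.0], [-0.2685, -0.9633, -0.0001], [0.0, 0.0001, -1.0]] [ 49.5  -0.1   2.4   0.  -92.5  24.9] [ 0.90460079 -0.16552899 -0.02253883]
to masher, units [0.01895868 0.01779611 1.94621816]
```

View pics/w1.png

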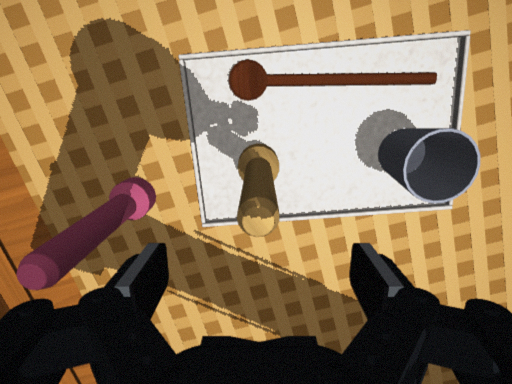

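The wrist view shows the masher top at (258,215), level with the centre of the jaws, and nothing under the fingers. I'll descend and close.

Call:
{"fn": "carry_out", "kwargs": {"targets": [[0.02,0.02,0.5,0,0],[0,0,0.5,0,0],[0,0,0.5,0,0],[0,0,0.4,0,0],[0,0,0.05,0,0],[0,0,0,0,0],[0,0,0,0,100],[0,0,0,0,150]], "force": 60}}

```text
time: 3.2
ee_pos: [0.5076, 0.2897, 0.1347]
tcp_rot: [[0.963, -0.268, 0.001], [-0.268, -0.963, 0.001], [0.001, -0.001, -1.0]]
contact_force: [0.2, 0.4, -0.4]
finger_gap: 0.0514
```

Call:
{"fn": "carry_out", "kwargs": {"targets": [[0,0,0,0,200],[0,0,0,0,255],[0,0,0,0,255],[0,0,0,0,255],[0,0,0,0,255],[0,0,0,0,255],[0,0,0,0,255],[0,0,0,0,255]], "force": 60}}

```text
time: 4.2
ee_pos: [0.5075, 0.2896, 0.1343]
tcp_rot: [[0.963, -0.268, 0.001], [-0.268, -0.963, 0.0], [0.001, -0.001, -1.0]]
contact_force: [1.1, 1.7, 4.9]
finger_gap: 0.0266
```

```bash
python3 - <<'E'
from cell import bot
from h import *
for n in ("side","wrist"):
    f=bot.grab_frame(n);im=f["pixels"][:,:,::-1];cv2.imwrite(f"pics/{n}2.png",im if n=="wrist" else cv2.resize(im[80:310,120:350],None,fx=2.5,fy=2.5))
s=bot.read_state();print(s["time"],s["ee_pos"],s["finger_gap"],s["contact_force"],s["torque"])
E
```

```text
4.3 [0.50753777 0.28961268 0.13425876] 0.026590873842382304 [1.2499421  1.70632989 4.9669927 ] [ 0.66677801 -0.16196928 -0.01315319]
```

View pics/side2.png

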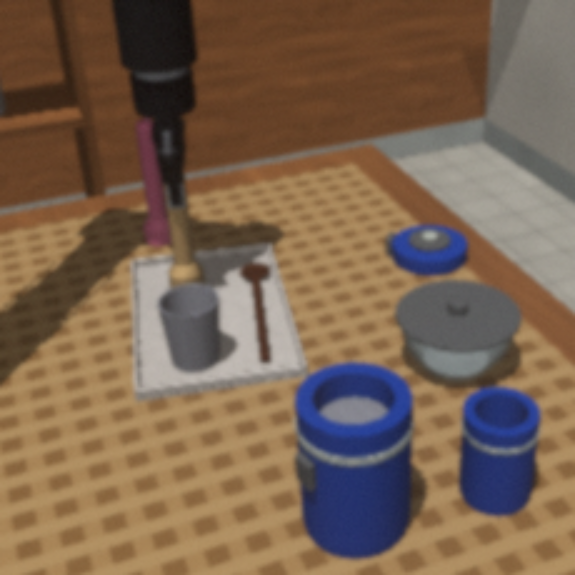

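The masher is gripped, with the gap at 26.6 mm. I'll lift it.

Call:
{"fn": "carry_out", "kwargs": {"targets": [[0,0,-0.2,0,255],[0,0,-0.4,0,255],[0,0,-0.5,0,255],[0,0,-0.6,0,255],[0,0,-0.6,0,255],[0,0,-0.6,0,255],[0,0,-0.5,0,255],[0,0,0,0,255]]}}

```text
time: 5.3
ee_pos: [0.5078, 0.2895, 0.3067]
tcp_rot: [[0.963, -0.269, 0.003], [-0.269, -0.963, 0.002], [0.002, -0.003, -1.0]]
contact_force: [-0.6, 0.1, -1.4]
finger_gap: 0.0268
```

```bash
python3 - <<'E'
from cell import bot
from h import *
f=bot.grab_frame("side");np.savez("pics/side3.npz",**f);im=f["pixels"][:,:,::-1];cv2.imwrite(f"pics/side3.png",im)
g=bot.grab_frame("scene");np.savez("pics/scene3.npz",**g);cv2.imwrite(f"pics/scene3.png",g["pixels"][:,:,::-1])
s=bot.read_state();R=s["tcp_rot"];p=s["ee_pos"];print(s["time"],p,s["finger_gap"],s["contact_force"])
print(R.T@(np.array([.546,-.194,p[2]])-p)/.05)
for n,f in(("side",f),("scene",g)):
    w=pts(f);hsv=cv2.cvtColor(f["pixels"],cv2.COLOR_RGB2HSV)
    m=(np.hypot(w[...,0]-p[0],w[...,1]-p[1])<.045)&(w[...,2]>.1)&(hsv[...,0]>8)&(hsv[...,0]<35)&(hsv[...,1]>60)&(hsv[...,2]>60)
    P=w[m];print(n,len(P),P[:,2].min())
    for lo,hi,r in ((.17,.195,.024),(.21,.24,.014),(.24,.28,.014)):
        q=P[(P[:,2]>lo)&(P[:,2]<hi)]
        if len(q)>5: print("  ",lo,len(q),cyl(q,r,p[:2],.05))
E
```

```text
5.4 [0.50702948 0.28942018 0.30318012] 0.026622683987656885 [ 1.10094879  0.04159445 -2.32215329]
[3.34585728e+00 9.10443545e+00 1.80198154e-03]
side 514 0.17597258236115876
   0.17 73 (array([0.50788507, 0.28979215]), 73, np.float64(0.0015931774525730909))
   0.21 100 (array([0.50679373, 0.28785577]), 100, np.float64(0.0024222866832613005))
   0.24 116 (array([0.50707439, 0.28917302]), 116, np.float64(0.0016200905701580462))
scene 656 0.1734899077848432
   0.17 89 (array([0.50724388, 0.28834278]), 89, np.float64(0.0020581069874705455))
   0.21 81 (array([0.50760193, 0.28910844]), 81, np.float64(0.0018744031309843143))
   0.24 104 (array([0.5078958 , 0.28822366]), 104, np.float64(0.0018693000143655443))
```

View pics/side3.png

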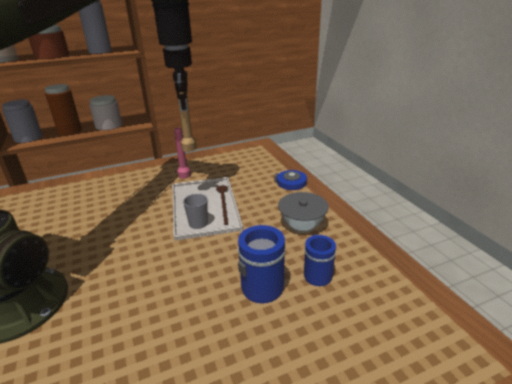

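The masher hangs vertically with its foot at about 0.174 m, above the 0.15 m rim. I'll carry it over to the tiffin.

Call:
{"fn": "carry_out", "kwargs": {"targets": [[0.15,0.4,0,0,255],[0.3,0.8,0,0,255],[0.3,0.8,0,0,255],[0.3,0.8,0,0,255],[0.3,0.8,0,0,255],[0.3,0.8,0,0,255],[0.3,0.8,0,0,255],[0.3,0.8,0,0,255]]}}

```text
time: 6.4
ee_pos: [0.5343, -0.032, 0.3029]
tcp_rot: [[0.963, -0.269, -0.001], [-0.269, -0.963, -0.0], [-0.001, 0.001, -1.0]]
contact_force: [1.1, -0.9, -2.8]
finger_gap: 0.0266
```

Call:
{"fn": "carry_out", "kwargs": {"targets": [[0.3,0.8,0,0,255],[0.3,0.8,0,0,255],[0.25,0.7,0,0,255],[0.2,0.5,0,0,255],[0.05,0.3,0,0,255],[0,0,0,0,255],[0,0,0,0,255],[0,0,0,0,255]]}}

```text
time: 7.4
ee_pos: [0.5465, -0.1931, 0.304]
tcp_rot: [[0.964, -0.267, 0.0], [-0.267, -0.964, 0.0], [0.0, -0.0, -1.0]]
contact_force: [-0.5, 1.0, -1.2]
finger_gap: 0.0267
```

```bash
cat > m.py <<'E'
from cell import bot
from h import *
import sys
k=sys.argv[1]
s=bot.read_state();R=s["tcp_rot"];p=s["ee_pos"]
f=bot.grab_frame("side");cv2.imwrite(f"pics/side{k}.png",cv2.resize(f["pixels"][60:310,170:370,::-1],None,fx=2.4,fy=2.4))
g=bot.grab_frame("scene");cv2.imwrite(f"pics/scene{k}.png",cv2.resize(g["pixels"][60:240,110:270,::-1],None,fx=3,fy=3))
print(s["time"],p,s["finger_gap"],s["contact_force"],R[:,2],s["joint_positions"].round(1))
foot=p[2]-.129
for n,f in(("side",f),("scene",g)):
    w=pts(f);hsv=cv2.cvtColor(f["pixels"],cv2.COLOR_RGB2HSV)
    m=(np.hypot(w[...,0]-p[0],w[...,1]-p[1])<.045)&(w[...,2]>.1)&(hsv[...,0]>8)&(hsv[...,0]<35)&(hsv[...,1]>60)&(hsv[...,2]>60)
    P=w[m];print(n,"masher",len(P),P[:,2].min())
    for lo,hi,r in ((.0,.02,.024),(.04,.075,.014),(.075,.11,.014)):
        q=P[(P[:,2]>foot+lo)&(P[:,2]<foot+hi)]
        if len(q)>5: print("  ",lo,len(q),cyl(q,r,p[:2],.05))
    b=(hsv[...,0]>100)&(hsv[...,0]<130)&(hsv[...,1]>120)
    P=w[b&(w[...,2]>.02)&(w[...,2]<.156)&(np.hypot(w[...,0]-.546,w[...,1]+.194)<.07)]
    r=P[(abs(P[:,2]-.15)<.005)]; print("  tiffin body",cyl(P[P[:,2]<.1],.052,(.546,-.194),.065)," rim",len(r),circ(r[:,:2]))
E
python3 m.py 4
```

```text
7.4 [ 0.54652294 -0.19305227  0.3039803 ] 0.0266804495734443 [-0.52480987  0.95631173 -1.23150638] [ 2.90697779e-04  5.80177490e-05 -9.99999956e-01] [   0.4    0.3   10.5   -0.  -100.1   74.1]
side masher 992 0.17629417919972784
   0.0 144 (array([ 0.5456274 , -0.19301497]), 144, np.float64(0.0009013246624104243))
   0.04 191 (array([ 0.54538051, -0.19324484]), 191, np.float64(0.0009146191679397502))
   0.075 201 (array([ 0.54539293, -0.19343328]), 201, np.float64(0.0007546813004044424))
  tiffin body (array([ 0.54565769, -0.19330399]), 988, np.float64(0.0008434599948234935))  rim 510 (array([ 0.54323188, -0.19780118]), np.float64(0.04351294460525818))
scene masher 600 0.17256569496465612
   0.0 75 (array([ 0.54702294, -0.19419459]), 75, np.float64(0.001695719758488363))
   0.04 91 (array([ 0.54699718, -0.19437358]), 91, np.float64(0.0018073537282403227))
   0.075 95 (array([ 0.54644424, -0.1941668 ]), 95, np.float64(0.0016460509311213))
  tiffin body (array([ 0.54688992, -0.19421998]), 539, np.float64(0.0019375155451777793))  rim 198 (array([ 0.55033953, -0.19284266]), np.float64(0.04395564967895572))
```

View pics/side4.png

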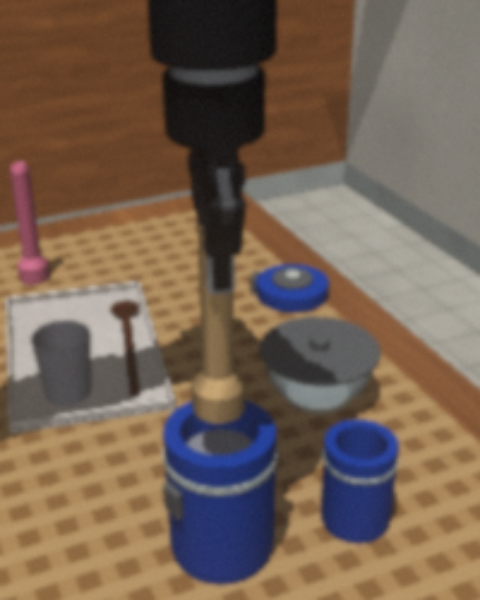

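View pics/scene4.png

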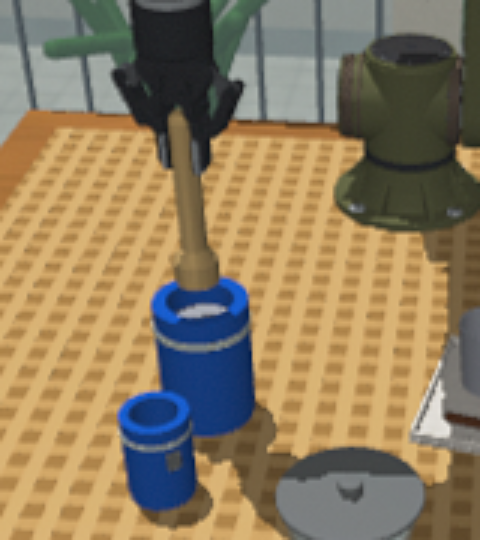

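The foot is centred over the bore to within about 1 mm in both views. I'll lower it, slowing down near the lid.

Call:
{"fn": "carry_out", "kwargs": {"targets": [[0,0,0.2,0,255],[0,0,0.3,0,255],[0,0,0.25,0,255],[0,0,0.15,0,255],[0,0,0.07,0,255],[0,0,0.07,0,255],[0,0,0.07,0,255],[0,0,0.07,0,255]]}}

```text
time: 8.5
ee_pos: [0.5467, -0.1941, 0.2458]
tcp_rot: [[0.963, -0.268, 0.002], [-0.268, -0.963, -0.001], [0.002, 0.0, -1.0]]
contact_force: [-0.5, 1.2, 3.1]
finger_gap: 0.0266
```

Call:
{"fn": "carry_out", "kwargs": {"targets": [[0,0,0.07,0,255],[0,0,0.07,0,255],[0,0,0.07,0,255],[0,0,0.05,0,255],[0,0,0.05,0,255],[0,0,0.05,0,255],[0,0,0,0,255],[0,0,0,0,255]]}}

```text
time: 9.5
ee_pos: [0.5467, -0.194, 0.2279]
tcp_rot: [[0.963, -0.268, 0.002], [-0.268, -0.963, -0.001], [0.002, 0.0, -1.0]]
contact_force: [-0.7, 0.2, 7.3]
finger_gap: 0.0265
```

Call:
{"fn": "carry_out", "kwargs": {"targets": [[0,0,0.04,0,255],[0,0,0.04,0,255],[0,0,0.04,0,255],[0,0,0.03,0,255],[0,0,0.02,0,255],[0,0,0,0,255],[0,0,0,0,255],[0,0,0,0,255]]}}

```text
time: 10.5
ee_pos: [0.5467, -0.194, 0.2195]
tcp_rot: [[0.963, -0.268, 0.002], [-0.268, -0.963, -0.001], [0.002, 0.0, -1.0]]
contact_force: [-1.7, 1.1, 6.4]
finger_gap: 0.0267
```

Call:
{"fn": "carry_out", "kwargs": {"targets": [[0,0,0.02,0,255],[0,0,0.02,0,255],[0,0,0.02,0,255],[0,0,0,0,255],[0,0,0,0,255],[0,0,0,0,255],[0,0,0,0,255],[0,0,0,0,255]]}}

```text
time: 11.5
ee_pos: [0.5471, -0.1943, 0.2191]
tcp_rot: [[0.963, -0.268, 0.005], [-0.268, -0.963, -0.002], [0.005, 0.001, -1.0]]
contact_force: [-2.0, 2.5, 14.4]
finger_gap: 0.0267
```

```bash
python3 m.py 5
```

```text
11.5 [ 0.54711823 -0.19426715  0.21908664] 0.026655948405635174 [-2.00274872  2.4615867  14.44585225] [ 0.00475937 -0.00187751 -0.99998691] [  0.3  -1.    0.2   0.1 -91.   74.1]
side masher 526 0.1289475333797656
   0.04 135 (array([ 0.5456231 , -0.19465441]), 135, np.float64(0.0009179000622190699))
   0.075 151 (array([ 0.54561947, -0.19467816]), 151, np.float64(0.0008244327052184748))
  tiffin body (array([ 0.54568372, -0.19330897]), 988, np.float64(0.0009542819036250371))  rim 556 (array([ 0.54340712, -0.19789924]), np.float64(0.04370265417211344))
scene masher 555 0.13278103652311757
   0.04 69 (array([ 0.54678613, -0.19460217]), 69, np.float64(0.0018989834973340432))
   0.075 75 (array([ 0.54713715, -0.1955921 ]), 75, np.float64(0.0020124810414537406))
  tiffin body (array([ 0.54710759, -0.19419312]), 534, np.float64(0.0020383230205604902))  rim 224 (array([ 0.55053559, -0.1931759 ]), np.float64(0.04443688016701719))
```

View pics/side5.png

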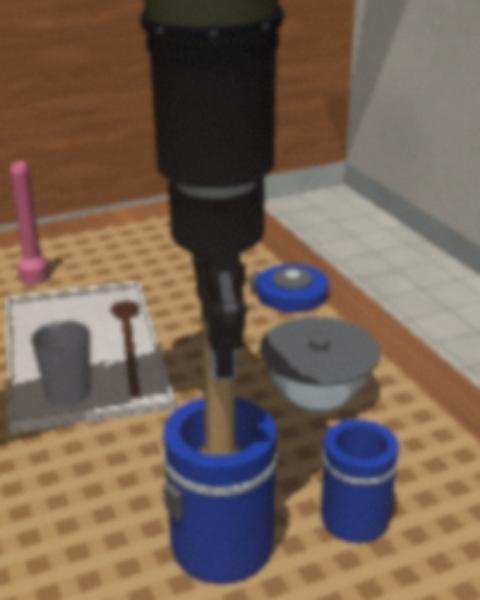

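The tool has stopped hard at 0.219 m, which is the fully home height, and the force is rising. I'll press slightly harder and hold.

Call:
{"fn": "carry_out", "kwargs": {"targets": [[0,0,0.015,0,255],[0,0,0.015,0,255],[0,0,0,0,255],[0,0,0,0,255],[0,0,0,0,255],[0,0,0,0,255],[0,0,0,0,255],[0,0,0,0,255]]}}

```text
time: 12.6
ee_pos: [0.5473, -0.1944, 0.2191]
tcp_rot: [[0.963, -0.268, 0.007], [-0.268, -0.963, -0.003], [0.007, 0.001, -1.0]]
contact_force: [-3.2, 4.2, 20.9]
finger_gap: 0.0264
```

It bottomed out and holds about 21 N with no further travel. Now I'll withdraw straight up.

Call:
{"fn": "carry_out", "kwargs": {"targets": [[0,0,-0.08,0,255],[0,0,-0.15,0,255],[0,0,-0.25,0,255],[0,0,-0.35,0,255],[0,0,-0.4,0,255],[0,0,-0.35,0,255],[0,0,-0.25,0,255],[0,0,0,0,255]]}}

```text
time: 13.6
ee_pos: [0.5469, -0.1939, 0.3067]
tcp_rot: [[0.963, -0.269, 0.002], [-0.269, -0.963, -0.0], [0.002, -0.0, -1.0]]
contact_force: [-0.4, -0.5, -1.2]
finger_gap: 0.0266
```

```bash
python3 m.py 6; python3 - <<'E'
from cell import bot
from h import *
f=bot.grab_frame("side");w=pts(f);h=cv2.cvtColor(f["pixels"],cv2.COLOR_RGB2HSV)
m=(np.hypot(w[...,0]-.546,w[...,1]+.194)<.034)&(w[...,2]<.14)&(w[...,2]>.07)&(h[...,1]<90)
print("lid z",m.sum(),np.percentile(w[m][:,2],[10,50,90]))
s=bot.read_state();R=s["tcp_rot"];p=s["ee_pos"];print(p,R.T@(np.array([.5075,.2895,p[2]])-p)/.05)
E
```

```text
13.6 [ 0.5468574  -0.19394985  0.30665929] 0.026622088082963485 [-0.39521097 -0.46301703 -1.21661246] [ 2.01350092e-03 -3.22661925e-04 -9.99997921e-01] [   0.3    0.4   10.8    0.  -100.3   74.1]
side masher 995 0.17828271964471076
   0.0 142 (array([ 0.54600947, -0.19410427]), 142, np.float64(0.0008810155319481836))
   0.04 184 (array([ 0.54590077, -0.19422388]), 184, np.float64(0.0008695612970304566))
   0.075 199 (array([ 0.5457249 , -0.19434508]), 199, np.float64(0.0008596569563962714))
  tiffin body (array([ 0.54560723, -0.19342572]), 1036, np.float64(0.003330046473288703))  rim 526 (array([ 0.54324963, -0.19788516]), np.float64(0.04342236310069171))
scene masher 605 0.17806835714489166
   0.0 84 (array([ 0.54694243, -0.19517775]), 84, np.float64(0.0019714974109743487))
   0.04 89 (array([ 0.54662496, -0.19452011]), 89, np.float64(0.001873082404061074))
   0.075 98 (array([ 0.54652174, -0.19489209]), 98, np.float64(0.0018271100857256595))
  tiffin body (array([ 0.54701423, -0.1941733 ]), 533, np.float64(0.0019417041410357732))  rim 206 (array([ 0.55087774, -0.19294141]), np.float64(0.04396087032661082))Traceback (most recent call last):
  File "<stdin>", line 5, in <module>
    return _quantile_unchecked(
        a, q, axis, out, overwrite_input, method, keepdims, weights)
    return _ureduce(a,
                    func=_quantile_ureduce_func,
    ...<5 lines>...
                    overwrite_input=overwrite_input,
                    method=method)
    r = func(a, **kwargs)
    result = _quantile(arr,
                       quantiles=q,
    ...<2 lines>...
                       out=out,
                       weights=wgt)
    slices_having_nans = np.isnan(arr[-1, ...])
                                  ~~~^^^^^^^^^
IndexError: index -1 is out of bounds for axis 0 with size 0
```

View pics/side6.png

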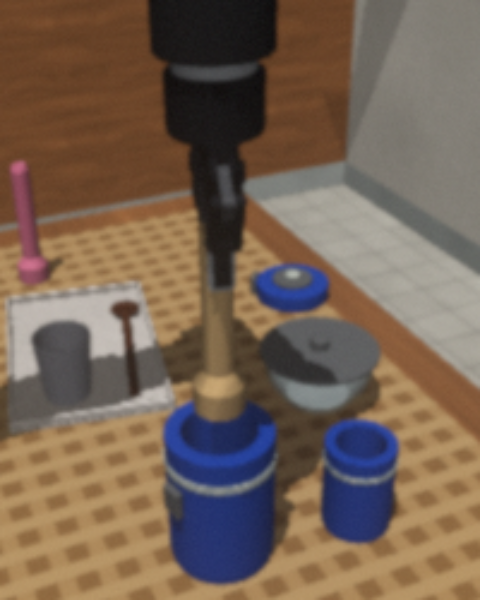

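The lid has sunk out of view in the side camera, and the tiffin has not moved (its body fit is unchanged to under 1 mm). I'll carry the masher back.

Call:
{"fn": "carry_out", "kwargs": {"targets": [[-0.15,-0.4,0,0,255],[-0.3,-0.8,0,0,255],[-0.3,-0.8,0,0,255],[-0.3,-0.8,0,0,255],[-0.3,-0.8,0,0,255],[-0.3,-0.8,0,0,255],[-0.3,-0.8,0,0,255],[-0.3,-0.8,0,0,255]]}}

```text
time: 14.75
ee_pos: [0.5181, 0.1267, 0.3046]
tcp_rot: [[0.963, -0.268, -0.001], [-0.268, -0.963, -0.001], [-0.001, 0.001, -1.0]]
contact_force: [0.7, 0.6, -1.9]
finger_gap: 0.0264
```

Call:
{"fn": "carry_out", "kwargs": {"targets": [[-0.3,-0.8,0,0,255],[-0.3,-0.8,0,0,255],[-0.25,-0.7,0,0,255],[-0.2,-0.5,0,0,255],[-0.1,-0.3,0,0,255],[0,0,0,0,255],[0,0,0,0,255],[0,0,0,0,255]]}}

```text
time: 15.75
ee_pos: [0.5051, 0.2892, 0.3057]
tcp_rot: [[0.963, -0.269, 0.0], [-0.269, -0.963, 0.0], [0.0, -0.0, -1.0]]
contact_force: [1.3, 0.1, -2.0]
finger_gap: 0.0265
```

Call:
{"fn": "carry_out", "kwargs": {"targets": [[0,0,0.3,0,255],[0,0,0.6,0,255],[0,0,0.7,0,255],[0,0,0.7,0,255],[0,0,0.5,0,255],[0,0,0.3,0,255],[0,0,0.1,0,255],[0,0,0,0,255]]}}

```text
time: 16.75
ee_pos: [0.5051, 0.2901, 0.1458]
tcp_rot: [[0.963, -0.268, 0.001], [-0.268, -0.963, 0.0], [0.001, -0.0, -1.0]]
contact_force: [0.5, -0.2, -2.2]
finger_gap: 0.0266
```

```bash
python3 - <<'E'
from cell import bot
from h import *
s=bot.read_state();p=s["ee_pos"];print(s["time"],p,s["tcp_rot"][:,2],s["contact_force"])
f=bot.grab_frame("side");w=pts(f);cv2.imwrite("pics/side7.png",cv2.resize(f["pixels"][80:310,120:350,::-1],None,fx=2.5,fy=2.5))
f2=bot.grab_frame("wrist");cv2.imwrite("pics/w7.png",f2["pixels"][:,:,::-1])
for n,f in(("side",f),("scene",bot.grab_frame("scene"))):
    w=pts(f);h=cv2.cvtColor(f["pixels"],cv2.COLOR_RGB2HSV)
    m=(np.hypot(w[...,0]-p[0],w[...,1]-p[1])<.045)&(w[...,2]>.012)&(h[...,0]>8)&(h[...,0]<35)&(h[...,1]>60)
    P=w[m];print(n,len(P),P[:,2].min(),[cyl(P[(P[:,2]>a)&(P[:,2]<b)],.014,p[:2],.05) for a,b in((.055,.085),(.085,.115))])
E
```

```text
16.75 [0.5051304  0.29012525 0.14580584] [ 6.86757704e-04  2.51985052e-04 -9.99999732e-01] [ 0.46301527 -0.17937366 -2.22701834]
side 744 0.01785873051111786 [(array([0.50448725, 0.28910227]), 70, np.float64(0.0016801645119625193)), (array([0.50378953, 0.28889213]), 67, np.float64(0.0017384695285085725))]
scene 711 0.015712192658275947 [(array([0.50524596, 0.28918064]), 60, np.float64(0.002277895238941702)), (array([0.50572643, 0.288999  ]), 65, np.float64(0.001968583361162365))]
```

View pics/side7.png

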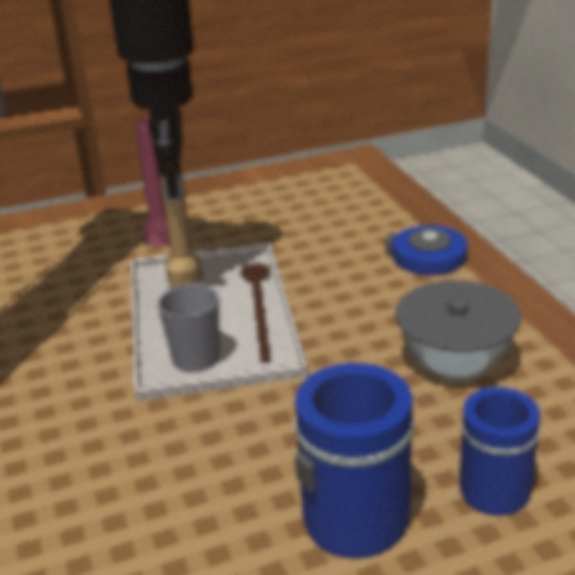

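The masher is upright about 11 mm above the tray floor, near its original spot. I'll lower it gently.

Call:
{"fn": "carry_out", "kwargs": {"targets": [[0,0,0.06,0,255],[0,0,0.05,0,255],[0,0,0.04,0,255],[0,0,0.03,0,255],[0,0,0.03,0,255],[0,0,0.02,0,255],[0,0,0,0,255],[0,0,0,0,255]]}}

```text
time: 17.9
ee_pos: [0.5051, 0.2901, 0.1343]
tcp_rot: [[0.963, -0.268, 0.001], [-0.268, -0.963, 0.0], [0.001, -0.0, -1.0]]
contact_force: [-0.7, -0.8, 0.9]
finger_gap: 0.0264
```

Call:
{"fn": "carry_out", "kwargs": {"targets": [[0,0,0.01,0,255],[0,0,0,0,255],[0,0,0,0,255],[0,0,0,0,170],[0,0,0,0,120],[0,0,0,0,60],[0,0,0,0,0],[0,0,0,0,0]]}}

```text
time: 18.9
ee_pos: [0.5049, 0.2901, 0.1332]
tcp_rot: [[0.963, -0.268, -0.0], [-0.268, -0.963, -0.0], [-0.0, 0.0, -1.0]]
contact_force: [-0.1, 0.5, -0.4]
finger_gap: 0.0855
```

Call:
{"fn": "carry_out", "kwargs": {"targets": [[0,0,0,0,0],[0,0,0,0,0],[0,0,-0.2,0,0],[0,0,-0.4,0,0],[0,0,-0.5,0,0],[0,0,-0.5,0,0],[0,0,-0.5,0,0],[0,0,-0.4,0,0]]}}

```text
time: 19.9
ee_pos: [0.5052, 0.2901, 0.2616]
tcp_rot: [[0.963, -0.269, 0.002], [-0.269, -0.963, 0.002], [0.002, -0.002, -1.0]]
contact_force: [1.2, -0.1, -0.3]
finger_gap: 0.0852
```

```bash
python3 - <<'E'
from cell import bot
from h import *
s=bot.read_state();print(s["time"],s["ee_pos"],s["finger_gap"],s["contact_force"])
for n in("side","scene"):
    f=bot.grab_frame(n);w=pts(f);cv2.imwrite(f"pics/{n}8.png",f["pixels"][:,:,::-1])
    h=cv2.cvtColor(f["pixels"],cv2.COLOR_RGB2HSV)
    m=(np.hypot(w[...,0]-.505,w[...,1]-.29)<.045)&(w[...,2]>.05)&(w[...,2]<.2)&(h[...,0]>8)&(h[...,0]<35)&(h[...,1]>60)
    P=w[m];print(n,len(P),P[:,2].max(),[cyl(P[(P[:,2]>a)&(P[:,2]<b)],.014,(.505,.29),.05)[0] for a,b in((.06,.09),(.09,.12),(.12,.15),(.15,.18))])
    b=(h[...,0]>100)&(h[...,0]<130)&(h[...,1]>120)
    P=w[b&(w[...,2]>.02)&(w[...,2]<.1)&(np.hypot(w[...,0]-.546,w[...,1]+.194)<.07)];print(cyl(P,.052,(.546,-.194),.065))
    t=(h[...,1]<80)&(w[...,2]>.06)&(w[...,2]<.095)&(w[...,0]>.35)&(w[...,0]<.6)&(w[...,1]>.05)&(w[...,1]<.25)
    print("tumb",circ(w[t][:,:2]))
E
```

```text
19.9 [0.50523224 0.29012008 0.26156428] 0.08524298459212072 [ 1.23839438 -0.0783229  -0.31638185]
side 360 0.19674771421193205 [array([0.50478919, 0.28962535]), array([0.50450219, 0.28959284]), array([0.50461515, 0.28996797]), array([0.50452122, 0.28973407])]
(array([ 0.54564607, -0.19344622]), 1029, np.float64(0.003272601742404907))
tumb (array([0.47255992, 0.1195452 ]), np.float64(0.03318125540887771))
scene 332 0.1955114492186164 [array([0.50574054, 0.28889924]), array([0.50578728, 0.2892662 ]), array([0.50592735, 0.28887623]), array([0.50603329, 0.28912491])]
(array([ 0.54671083, -0.19418893]), 533, np.float64(0.00200916482846561))
tumb (array([0.4761377 , 0.12031671]), np.float64(0.03344921474220939))
```

View pics/side8.png

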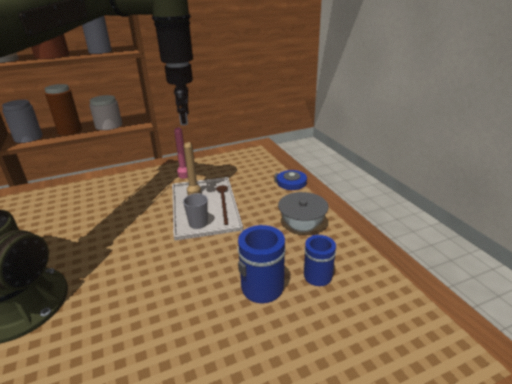

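View pics/scene8.png

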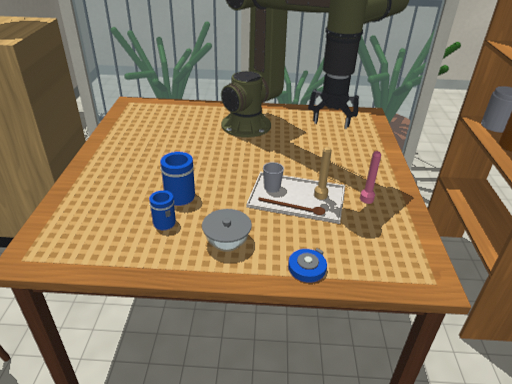

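The masher stands upright and free at (323,172) in the scene view. The tiffin and bystanders are where they started. Touchdown came at the same tool height as the grasp (0.134 m), so the masher did not slip in the grip. That puts the pressed lid at 0.219 − 0.129 = 0.090 m, which is fully home.

```bash
python3 -c "
from cell import bot
print(bot.job_done(), bot.read_state()['time'])"
```

```text
the job is handed in; nothing more can be done
the job is handed in; nothing more can be done
```

I pushed both steel containers down to the bottom of the tiffin with the wooden masher, then stood the masher back on the tray, let go and handed the job in at about 20 s. No verdict was reported.

- **Containers:** The tool stopped hard at 0.219 m. With the 0.129 m from the tool tip to the masher's foot, that puts the lid at 0.090 m above the table, its fully home height. It held about 21 N there with no further travel, slightly over the 15–20 N given as a firm press.
- **Masher:** It stands upright about 2 mm from its starting spot, with no measurable tilt in either view. It met the tray at the same tool height as when I picked it up, so it did not slip in the grip.
- **Tiffin and bystanders:** The tiffin and tumbler positions are unchanged to under 1 mm. The spoon and bowl look unmoved in the pictures, but I did not measure them.
- **Checks that failed or disagreed:** My camera measurement of the final lid height found no lid pixels, because the lid is now hidden from the side camera. The home position therefore rests on the tool height and force alone. The rim circle fits disagreed between the two cameras by about 7 mm in x, so I used the body fits, which agreed to about 1 mm.

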